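# Free the ratchet stand with the release rod and lower the mirror housing

## Task

Pick up the steel release rod and, with it, flick the stand's ratchet pawl up from underneath and right over until it lies back by itself; keep the hand off the pawl. Then press the stand's saddle gently and steadily all the way down, with the mirror housing left riding on it untouched. Finish with the rod lying on the bench and the spanner left where it is.

Things in the scene. Friction and masses are not known exactly. Their poses are not given: they have to be found in the camera images.
- stand: Grey steel ratchet stand fixed to the bench. Origin on the bench, z up; x points from the pawl end (towards the robot) to the load end. In mm: base plate x -160 to 190, y +-50, 20 thick. Pawl pivot along y at x -54, z 50, between cheeks x -83 to -37, outer faces y +-34, top z 65. Ram's teeth start at x 30, guides x 38 to 98, y +-30, top z 160. The space under the pawl is open on both sides.
- pawl_pivot (a point): Middle of the pawl's pivot axis; x runs along the pawl to its nose. The pawl is a flat dark steel plate 126 mm long, 8 mm thick: 50 mm wide from 6 to 96 mm along it, then a 24 mm wide nose under a tooth of the ram. Engaged it leans from the pivot up at 45 degrees to the ram (nose at stand's x 35, z 139 mm), leaving a wedge of free space beneath it. 150 g, swings freely under its weight.
- pawl (a joint): Angle of the pawl in rad: 0 = engaged, leaning at 45 degrees against the ram (the start); grows as the nose lifts away from the ram, up and over towards the robot end; 0.785 = upright; past upright it falls back by itself to its stop at 1.6 and stays there. Let go before upright, it falls back into the teeth.
- ram (a joint): Height in m of the toothed ram with its saddle above its lowest position: about 0.050 to 0.053 at the start, 0 = fully down. Engaged, the pawl lets it go down only 0 to 4 mm. When free it is a stiff damped slide that stays where it is left and must be pushed: about 4 to 8 N plus 60 N per m/s. Nothing springs back.
- press_lip (a point): On the top face of the saddle's bare front lip, the place to press; at stand's x 40, y 0. The saddle is a dark steel plate 10 mm thick: the lip, stand's x 20 to 75 mm, is 60 mm wide; the rest, to x 205 mm, is 90 mm wide with a 3 mm rubber pad and the housing on it. Top face 180 mm above the bench when fully down, plus the ram's height otherwise. Axes as the stand's.
- housing: White painted car door mirror housing with a black foot, about 115 x 97 x 60 mm, 0.3 to 0.55 kg, standing loose on the saddle's rubber pad. Origin at the centre of its underside, z up.
- rod: Release rod: round steel bar 200 mm long, 12 mm diameter, with a square black rubber sleeve (16 x 16 mm, 70 mm long) round its middle. Both ends alike. 140 g. Lies on the bench on its sleeve, to the left or right of the stand. Origin at mid-length on the underside of the sleeve (the bar's axis is 8 mm above it); x runs along the bar.
- wrench: Steel spanner, 190 mm, lying flat on the bench on the other side of the stand than the rod; leave alone. Origin at its middle on the underside.
There are look-alikes about, which are no part of the job. Several things look just like the rod: the one meant starts nearest to the robot's base. Leave any pink look-alike of the housing alone.

How it is judged:
By the outcome, as a careful person would: the job done as asked, in the order asked, and still so for the second after the job is handed in, with the robot touching nothing.
It also fails if it takes over 64 s, if anything falls off the work surface, if the arm or the gripper's body presses on something with over 40 N, if the wrist force passes 120 N, or if a joint passes its speed limit or range.

## Robot

A 7-joint arm with a two-finger parallel gripper is mounted at the origin on the work surface. World frame = base frame: x ahead of the robot, y to its left, z up, the work surface at z = 0. Lengths are in m, angles in rad, forces in N, time in s.
With the tool pointing down it reaches from about 0.4 to 0.875 m from the base axis. Payload 19.3 kg.
Tool frame: the origin (TCP) lies at the very end of the fingers, on their centre line; the grasp point (between the pads) lies 19 mm behind it; z points along the fingers, y is the direction in which the jaws open and shut (so a half turn about z gives the same grasp; the last joint's range is limited). The gripper opens to 85 mm and grips with 20 to 120 N. Pads are 22 mm wide; open, the fingers measure 114 mm over their backs; the gripper's body (76 mm by 85 mm) begins 54 mm behind the grasp point. The pads swing forward as they close: fully open they stand 13 mm farther back than shut.
Start: joints at [1.239, 0.521, -0.036, 1.599, 0.021, 1.021, -0.113], TCP at [0.162, -0.604, 0.231] pointing down, gripper open.
Joint ranges: [-2.91, 2.91], [-0.3, 2.13], [-1.5, 1.42], [0.17, 2.43], [-1.26, 4.41], [0.16, 1.93], [-2.52, 2.52]. Speed limits (rad/s): [1.89, 1.89, 2.39, 2.39, 3.01, 3.01, 3.01].

## Interface

Orientations are given as [roll, pitch, yaw] about the fixed x, y, z axes, in that order (R = Rz(yaw) Ry(pitch) Rx(roll)).
In Python, from workcell import bot, grab_frame, calibration, workorder gives the robot as it stands.
- The arm moves only by the tool move_arm, never from a script. Its arguments are lists of equal length, an entry for each row: "jaw": the closure in counts, from 0 (fully open) to 255 (shut); "dp": the shift along the tool's x, y, z in units of 800 mm (1.0 is 800 mm), a list of three; "rotation": the turn, a rotation vector about the tool's x, y, z in units of pi rad (1.0 is pi rad), a list of three. In form: {"jaw": [jaw, ...], "dp": [[dx, dy, dz], ...], "rotation": [[rx, ry, rz], ...]}. A call has 1 to 10 rows; each row shifts and turns the commanded pose from where the row before left it, along the tool's axes as they then stand; what a row does not reach is not made up. A row lasts 1/8 s, in which the tool goes at most 62.5 mm and 10.7 degrees, less where a joint would pass 70% of its speed; a pose out of reach is approached as far as the arm can. A call with a number of a shift or a turn outside -1 to 1 is refused whole. A call with a gripper value outside its range is refused whole. The fingers move at their own pace and stop on an object; "squeeze" is the grip in N (left out, the last holds). Time passes only in rows, so rows that do not move let the fingers close. It gives the time, the measured TCP pose, the force and the opening at its end, in the units of the state.
- bot.observe(): the state, without advancing time (a new reading comes with each control period).
- grab_frame(name): name is "scene" or "top"; returns the picture (480x640x3 uint8, blue, green, red); there is no depth.
- calibration(name): a dict with "camera_matrix" (3x3 intrinsics, pixels), "T" (4x4, takes a point from camera to world coordinates). Camera axes: x right, y down, z forward; pixel columns grow to the right and rows downward; lengths in m; the calibration is good to about 2 mm. A picture is of the moment at which its call begins. calibration takes no time and is no camera call.
- workorder.job_done(): hands the job in, once; it reports no verdict.
The state is a dict: "clock": time; "qpos": joint angles; "qd": joint speeds; "joint_efforts": joint torques, N m; "position": TCP position; "tool_rot": TCP orientation; "force": force on the tool from outside, world axes, zero at the start; "moment": the same for the moment, N m; "grip_width": finger opening in m.
Only numpy, scipy, OpenCV 4.12 (cv2) and the standard library are available. Lean on these libraries where they do the work, as an engineer would, in place of code of your own. Each camera call takes 0.05 s, during which the arm holds its last target. There are 200 camera calls.

## Working session

There is one attempt and no reset: what is moved stays moved. The work goes in short steps, Python scripts to look and compute and a tool call to move; the robot and the scene stay as the last step left them, time stands still between calls to the robot, and variables do not carry over. Pictures are saved under pics/ and viewed, about 8 in all and at most 12, crops included, and the job is handed in when it is done.

Besides the shell and the picture viewer there is one more tool, called by a JSON object that holds its "method" and its "body", one argument or row to a line. move_arm: Moves the arm, as the interface text tells. Shifts and turns lie within -1 to 1; 1 stands for 800 mm of shift or pi rad of turn. Its arguments: {"type":"object","properties":{"jaw":{"type":"array","items":{"type":"number"}},"dp":{"type":"array","items":{"type":"array","items":{"type":"number","minimum":-1,"maximum":1}}},"rotation":{"type":"array","items":{"type":"array","items":{"type":"number","minimum":-1,"maximum":1}}},"squeeze":{"type":"number"}},"required":["jaw","dp","rotation"]}

```bash
mkdir -p pics; ls; python3 - <<'E'
from workcell import bot, grab_frame, calibration, workorder
import cv2
print(bot.observe())
for n in("scene","top"):
    cv2.imwrite(f"pics/{n}0.png",grab_frame(n)); c=calibration(n); print(n,c["camera_matrix"],c["T"])
E
```

```text
pics
{'clock': 0.0, 'qpos': array([ 1.23880998,  0.52200541, -0.03628051,  1.59996856,  0.0211706 ,
        1.02109707, -0.11281377]), 'qd': array([ 5.39508779e-04, -6.67915240e-05, -4.49650158e-04,  6.49073168e-04,
       -5.25819452e-05, -3.77400848e-03, -9.58069912e-04]), 'joint_efforts': array([ 8.47029460e-04, -9.27115774e+01,  1.98079124e+00, -3.69941247e+01,
        1.79088529e-02,  8.04350653e-03, -3.21892639e-05]), 'position': array([ 0.16161921, -0.60341323,  0.23074573]), 'tool_rot': array([-3.14050078e+00,  7.55202078e-05,  2.61705902e-01]), 'force': array([-0.89049131, -1.18717885, -0.07797579]), 'moment': array([ 0.02436816, -0.02013682, -0.04303347]), 'grip_width': 0.08537565816413163}
scene [[579.07647649   0.         313.82825986]
 [  0.         579.07647649 245.1385828 ]
 [  0.           0.           1.        ]] [[ 0.62174051  0.47482236 -0.62288238  1.39106903]
 [ 0.78321767 -0.37390626  0.49675365 -0.79757808]
 [ 0.00297012 -0.79670436 -0.60436193  1.01353402]
 [ 0.          0.          0.          1.        ]]
top [[461.22097249   0.         320.56197668]
 [  0.         461.22097249 240.84204632]
 [  0.           0.           1.        ]] [[ 3.24654197e-04 -9.91979326e-01  1.26399808e-01  3.51027425e-01]
 [-9.99850793e-01  1.86104727e-03  1.71734927e-02 -1.28224470e-01]
 [-1.72709857e-02 -1.26386523e-01 -9.91830711e-01  1.33032977e+00]
 [ 0.00000000e+00  0.00000000e+00  0.00000000e+00  1.00000000e+00]]
```

View pics/scene0.png

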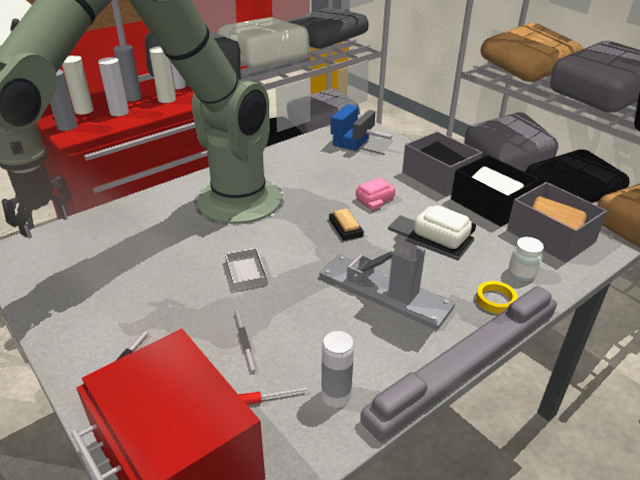

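View pics/top0.png

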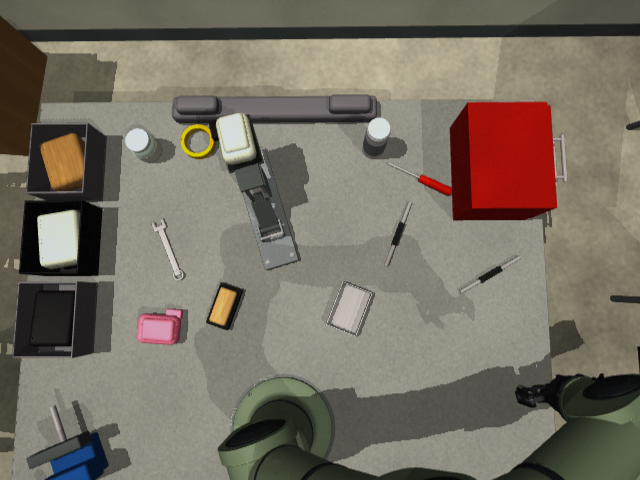

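Rod candidates in the top view are A at (399,232) and B at (490,273). A looks nearer to the base at about (283,420). I'll confirm this in an enlarged crop.

```bash
cat > h.py <<'E'
import numpy as np, cv2
from workcell import bot, grab_frame, calibration
def p2w(n,u,v,z):
    c=calibration(n);T=c["T"];d=T[:3,:3]@np.linalg.solve(c["camera_matrix"],[u,v,1]);o=T[:3,3]
    return o+d*(z-o[2])/d[2]
def w2p(n,P):
    c=calibration(n);T=c["T"];q=(np.atleast_2d(P)-T[:3,3])@T[:3,:3]@c["camera_matrix"].T
    return q[:,:2]/q[:,2:]
def crop(n,f,x0,y0,x1,y1,s,img=None):
    im=grab_frame(n) if img is None else img
    cv2.imwrite(f"pics/{f}.png",cv2.resize(im[y0:y1,x0:x1],None,fx=s,fy=s,interpolation=cv2.INTER_CUBIC))
E
python3 - <<'E'
from h import *
for p in [(399,232),(490,273)]:
    P=p2w("top",*p,.008);print(P,np.hypot(*P[:2]))
im=cv2.imread("pics/top0.png")
a=cv2.resize(im[100:280,210:310],None,fx=3.3,fy=3.3,interpolation=cv2.INTER_CUBIC)
b=cv2.resize(im[190:290,375:525],None,fx=3,fy=3,interpolation=cv2.INTER_CUBIC)
o=np.zeros((600,790,3),np.uint8);o[:a.shape[0],:a.shape[1]]=a;o[:b.shape[0],335:335+b.shape[1]]=b
cv2.imwrite("pics/c1.png",o)
E
```

```text
[ 0.54487356 -0.33197215  0.008     ] 0.6380381702011227
[ 0.42634308 -0.58784195  0.008     ] 0.726172553649787
```

View pics/c1.png

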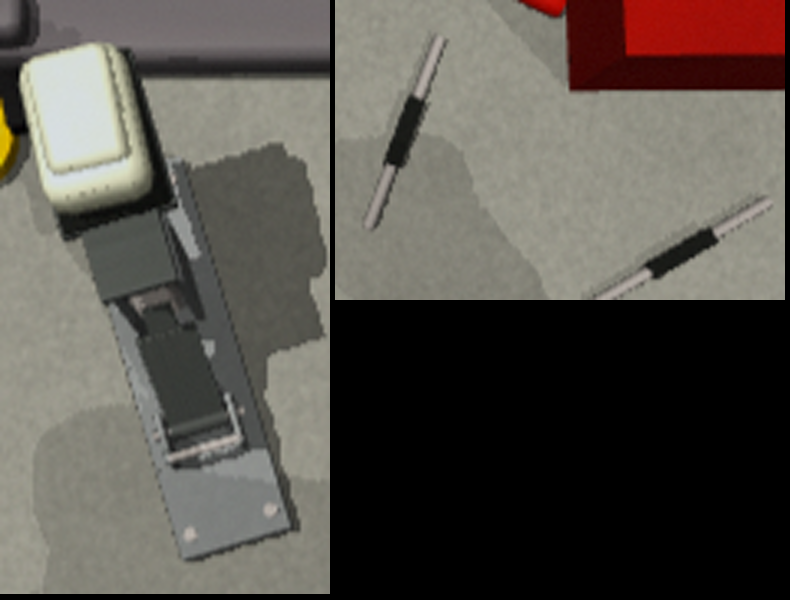

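A is at 0.638 m from the base and B at 0.726 m. They look the same, so A is the rod meant. Next I'll fit the stand and rod poses and check them with an overlay.

```bash
cat >> h.py <<'E'
def S2W(s,P):
    P=np.atleast_2d(P).astype(float);c,k=np.cos(s[2]),np.sin(s[2])
    return np.c_[s[0]+c*P[:,0]-k*P[:,1],s[1]+k*P[:,0]+c*P[:,1],P[:,2]]
E
python3 - <<'E'
from h import *
from scipy.optimize import least_squares
c=[(-.16,.05,.02),(-.16,-.05,.02),(.19,-.05,.02)]
top=[(265.5,269.3),(300,260)]
# top far right corner (264.5,150)?; scene corners
sc={(0):(321,274) ,2:(454,303)}
def res(s):
    W=S2W(s,c); r=(w2p("top",W[:2])-top).ravel()
    # right edge in top: point on line
    a,b=w2p("top",W[1:3]); n=np.array([-(b-a)[1],(b-a)[0]])/np.linalg.norm(b-a)
    e=[(np.array(q)-a)@n for q in [(264.5,151),(282,205)]]
    return np.r_[r,e]
s=least_squares(res,[.55,-.05,0.3]).x; print(s,res(s))
np.save("s.npy",s)
for k,n in enumerate([(410,202.7),(387,265.3)]): print(p2w("top",*n,.008))
P=[p2w("top",410,202.7,.008),p2w("top",387,265.3,.008)]
d=P[0]-P[1]; print("len",np.linalg.norm(d),"yaw",np.arctan2(d[1],d[0]),"mid",(P[0]+P[1])/2)
box=lambda x0,x1,y,z0,z1:[(x,yy,z) for z in(z0,z1) for x,yy in((x0,y),(x1,y),(x1,-y),(x0,-y))]
out=[]
for n,(x0,y0,x1,y1,f) in dict(top=(200,100,320,280,3.3),scene=(310,190,490,330,2.5)).items():
    im=cv2.imread(f"pics/{n}0.png");im=im[y0:y1,x0:x1];im=cv2.resize(im,None,fx=f,fy=f,interpolation=cv2.INTER_CUBIC)
    def pl(Q,col):
        q=(w2p(n,S2W(s,Q))-[x0-.5,y0-.5])*f
        cv2.polylines(im,[q.round().astype(int)],True,col,1)
    pl([(-.16,.05,.02),(.19,.05,.02),(.19,-.05,.02),(-.16,-.05,.02)],(0,255,0))
    pl([(-.083,.034,.065),(-.037,.034,.065),(-.037,-.034,.065),(-.083,-.034,.065)],(0,0,255))
    for h in(.05,): pl([(.02,.03,.18+h),(.075,.03,.18+h),(.075,-.03,.18+h),(.02,-.03,.18+h)],(255,0,255))
    pl([(-.054,.025,.05),(.014,.025,.118),(.014,-.025,.118),(-.054,-.025,.05)],(0,255,255))
    out.append(im)
o=np.zeros((600,800,3),np.uint8)
o[:out[0].shape[0],:396]=out[0];o[:350,400:800]=cv2.resize(out[1],(400,311))[:350] if 0 else np.vstack([cv2.resize(out[1],(400,311)),np.zeros((39,400,3),np.uint8)])
cv2.imwrite("pics/ov.png",o)
E
```

```text
[0.60190327 0.05193987 0.31386237] [ 0.39873444  0.81670537 -0.66020206 -0.73358537 -0.26617932 -0.01627405]
[ 0.63100567 -0.36572849  0.008     ]
[ 0.44857291 -0.29566477  0.008     ]
len 0.19542425027588772 yaw -0.3666832014072345 mid [ 0.53978929 -0.33069663  0.008     ]
```

View pics/ov.png

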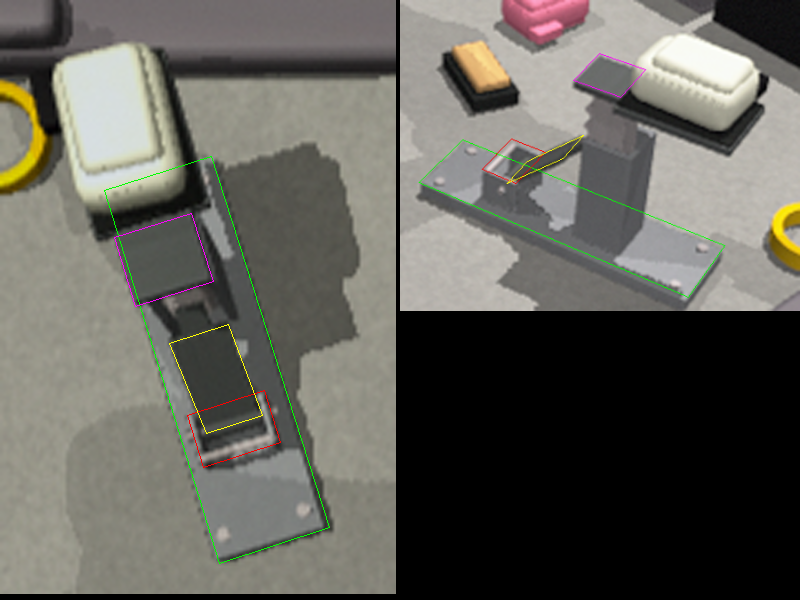

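The overlay fits: the stand is at (0.602, 0.052) with yaw 0.314, and rod A lies around (0.542, -0.331) with yaw -0.367. I'll turn the tool to yaw 2.775 so that J7 stays in range for the flick.

{"method": "move_arm", "body": {
  "jaw": [0, 0, 0, 0, 0, 0, 0, 0, 0, 0],
  "dp": [
    [0, 0, 0],
    [0, 0, 0],
    [0, 0, 0],
    [0, 0, 0],
    [0, 0, 0],
    [0, 0, 0],
    [0, 0, 0],
    [0, 0, 0],
    [0, 0, 0],
    [0, 0, 0]
  ],
  "rotation": [
    [0, 0, -0.057],
    [0, 0, -0.057],
    [0, 0, -0.057],
    [0, 0, -0.057],
    [0, 0, -0.057],
    [0, 0, -0.057],
    [0, 0, -0.057],
    [0, 0, -0.057],
    [0, 0, -0.057],
    [0, 0, -0.057]
  ],
  "squeeze": 80
}}

```text
clock: 1.35
position: [0.1616, -0.6036, 0.231]
tool_rot: [3.141, -0.001, 2.058]
force: [-0.3, 0.0, 0.2]
grip_width: 0.0854
```

```bash
cat >> h.py <<'E'
from scipy.spatial.transform import Rotation as R
def go(pos,yaw,p=None,r=None):
    o=bot.observe();A=R.from_euler("xyz",o["tool_rot"]);B=R.from_euler("xyz",[np.pi,0,yaw])
    print("t",o["clock"].__round__(2),"pos",o["position"].round(4),"rpy",o["tool_rot"].round(4),"F",o["force"].round(1),"w",round(o["grip_width"],4))
    print("q",o["qpos"].round(2))
    print("shift(units) now-frame",(A.inv().apply(np.array(pos)-o["position"])/.8).round(5)," target-frame",(B.inv().apply(np.array(pos)-o["position"])/.8).round(5)," rot",((A.inv()*B).as_rotvec()/np.pi).round(5))
E
python3 -c "
from h import *
go([.56,-.338,.15],2.775)"
```

```text
t 1.35 pos [ 0.1616 -0.6036  0.231 ] rpy [ 3.1415e+00 -6.0000e-04  2.0583e+00] F [-0.3  0.   0.2] w 0.0854
q [ 1.52  0.56 -0.46  1.58  0.27  1.07  1.48]
shift(units) now-frame [0.05993 0.59546 0.1013 ]  target-frame [-0.34592  0.48839  0.1012 ]  rot [ 1.0000e-04 -1.8000e-04 -2.2813e-01]
```

{"method": "move_arm", "body": {
  "jaw": [0, 0, 0, 0, 0, 0, 0, 0, 0, 0],
  "dp": [
    [0, 0, 0],
    [0, 0, 0],
    [0, 0, 0],
    [0, 0, 0],
    [-0.035, 0.049, 0],
    [-0.035, 0.049, 0],
    [-0.035, 0.049, 0],
    [-0.035, 0.049, 0],
    [-0.035, 0.049, 0],
    [-0.035, 0.049, 0]
  ],
  "rotation": [
    [0, 0, -0.057],
    [0, 0, -0.057],
    [0, 0, -0.057],
    [0, 0, -0.057],
    [0, 0, 0],
    [0, 0, 0],
    [0, 0, 0],
    [0, 0, 0],
    [0, 0, 0],
    [0, 0, 0]
  ]
}}

```text
clock: 2.6
position: [0.4048, -0.4449, 0.2311]
tool_rot: [3.141, -0.0, 2.768]
force: [-0.4, -0.9, -0.3]
grip_width: 0.0853
```

```bash
python3 -c "
from h import *
go([.56,-.338,.13],2.775)"
```

```text
t 2.6 pos [ 0.4048 -0.4449  0.2311] rpy [ 3.1415e+00 -5.0000e-04  2.7685e+00] F [-0.4 -0.9 -0.3] w 0.0853
q [ 1.19  0.56 -0.67  1.64  0.38  1.08  1.61]
shift(units) now-frame [-0.13195  0.1951   0.12629]  target-frame [-0.13316  0.19425  0.12633]  rot [ 3.00e-05 -1.50e-04 -2.07e-03]
```

{"method": "move_arm", "body": {
  "jaw": [0, 0, 0, 0, 0, 0, 0, 0],
  "dp": [
    [-0.035, 0.049, 0.02],
    [-0.035, 0.049, 0.02],
    [-0.035, 0.049, 0.02],
    [-0.027, 0.047, 0.02],
    [0, 0, 0.02],
    [0, 0, 0.02],
    [0, 0, 0],
    [0, 0, 0]
  ],
  "rotation": [
    [0, 0, -0.002],
    [0, 0, 0],
    [0, 0, 0],
    [0, 0, 0],
    [0, 0, 0],
    [0, 0, 0],
    [0, 0, 0],
    [0, 0, 0]
  ]
}}

```text
clock: 3.6
position: [0.5579, -0.34, 0.1358]
tool_rot: [-3.141, 0.0, 2.774]
force: [-0.0, 0.0, 0.3]
grip_width: 0.0853
```

```bash
python3 - <<'E'
from h import *
go([.56,-.338,.022],2.775)
o=bot.observe()
P=[o["position"]]
ims=[]
for n in("top","scene"):
    im=grab_frame(n);q=w2p(n,[[.5605,-.338,.008]])[0];x,y=(q-[50,50]).astype(int);x=max(x,0)
    c=cv2.resize(im[y:y+100,x:x+100],None,fx=4,fy=4,interpolation=cv2.INTER_CUBIC);cv2.circle(c,tuple(((q-[x-.5,y-.5])*4).astype(int)),3,(0,0,255),1)
    for pt in ([.6351,-.3656,.008],[.4486,-.2963,.008]): cv2.circle(c,tuple(((w2p(n,[pt])[0]-[x-.5,y-.5])*4).astype(int)),3,(0,255,0),1)
    ims.append(c)
cv2.imwrite("pics/g1.png",np.hstack(ims))
E
```

```text
t 3.6 pos [ 0.5579 -0.34    0.1358] rpy [-3.1414e+00  4.0000e-04  2.7737e+00] F [-0.   0.   0.3] w 0.0853
q [ 0.84  0.74 -0.62  1.58  0.49  0.98  1.28]
shift(units) now-frame [-0.00153  0.00326  0.14227]  target-frame [-0.00159  0.00322  0.14227]  rot [-8.0e-05  1.4e-04 -4.0e-04]
```

View pics/g1.png

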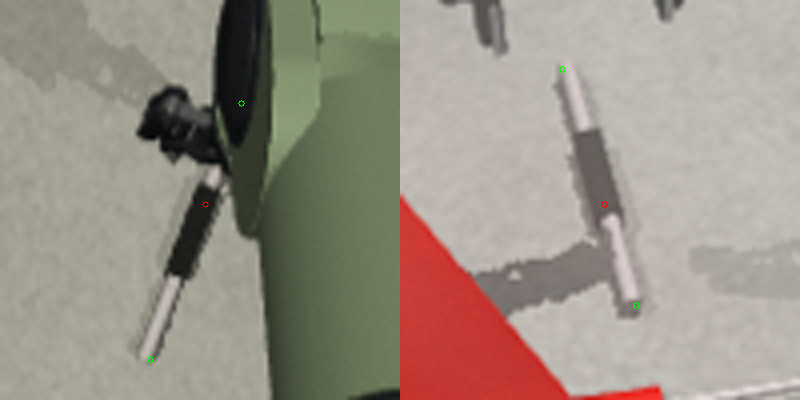

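Seen in crops: the rod lies as estimated, with its sleeve from (180,275) to (208,185) in the left crop. The jaws straddle it. I'll descend and grip.

{"method": "move_arm", "body": {
  "jaw": [0, 0, 0, 0, 0, 255, 255, 255, 255, 255],
  "dp": [
    [-0.0015, 0.0035, 0.05],
    [0, 0, 0.05],
    [0, 0, 0.045],
    [0, 0, 0.02],
    [0, 0, 0],
    [0, 0, 0],
    [0, 0, 0],
    [0, 0, 0],
    [0, 0, 0],
    [0, 0, 0]
  ],
  "rotation": [
    [0, 0, 0],
    [0, 0, 0],
    [0, 0, 0],
    [0, 0, 0],
    [0, 0, 0],
    [0, 0, 0],
    [0, 0, 0],
    [0, 0, 0],
    [0, 0, 0],
    [0, 0, 0]
  ]
}}

```text
clock: 4.95
position: [0.5606, -0.337, 0.004]
tool_rot: [-3.141, 0.001, 2.775]
force: [-2.0, 0.6, 8.9]
grip_width: 0.0137
```

{"method": "move_arm", "body": {
  "jaw": [255, 255, 255, 255, 255, 255, 255, 255, 255, 255],
  "dp": [
    [0, 0, 0],
    [0, 0, -0.02],
    [0, 0, -0.03],
    [0, 0, -0.035],
    [0, 0, -0.035],
    [0, 0, 0],
    [0, 0, 0],
    [0, 0, 0],
    [0, 0, 0],
    [0, 0, 0]
  ],
  "rotation": [
    [0, 0, 0],
    [0, 0, 0],
    [0, 0, 0],
    [0, 0, 0],
    [0, 0, 0],
    [0, 0, 0.0567],
    [0, 0, 0.0567],
    [0, 0, 0.0567],
    [0, 0, 0.0567],
    [0, 0, 0.0567]
  ]
}}

```text
clock: 6.2
position: [0.5608, -0.3368, 0.1011]
tool_rot: [3.14, 0.001, 1.879]
force: [-0.4, -0.2, -1.2]
grip_width: 0.0131
```

```bash
python3 - <<'E'
from h import *
s=np.load("s.npy")
for P in [(.003,-.2,.07),(.003,-.1,.07)]:
    W=S2W(s,[P])[0];print(W);go(W,s[2]+np.pi/2)
im=grab_frame("scene");q=w2p("scene",[bot.observe()["position"]])[0].astype(int);print(q)
x,y=q-[75,60];x=max(0,x);crop("scene","l1",x,y,x+150,y+120,4,im)
E
```

```text
[ 0.66650364 -0.13736357  0.07      ]
t 6.2 pos [ 0.5608 -0.3368  0.1011] rpy [3.1402e+00 6.0000e-04 1.8787e+00] F [-0.4 -0.2 -1.2] w 0.0131
q [ 0.7   0.74 -0.38  1.61  0.34  0.86  0.49]
shift(units) now-frame [0.19755 0.20144 0.03902]  target-frame [0.19631 0.20267 0.03887]  rot [ 0.00043  0.0002  -0.00191]
[ 0.63563018 -0.04224874  0.07      ]
t 6.2 pos [ 0.5608 -0.3368  0.1011] rpy [3.1402e+00 6.0000e-04 1.8787e+00] F [-0.4 -0.2 -1.2] w 0.0131
q [ 0.7   0.74 -0.38  1.61  0.34  0.86  0.49]
shift(units) now-frame [0.32254 0.20069 0.03895]  target-frame [0.32131 0.20267 0.03887]  rot [ 0.00043  0.0002  -0.00191]
[243 316]
```

View pics/l1.png

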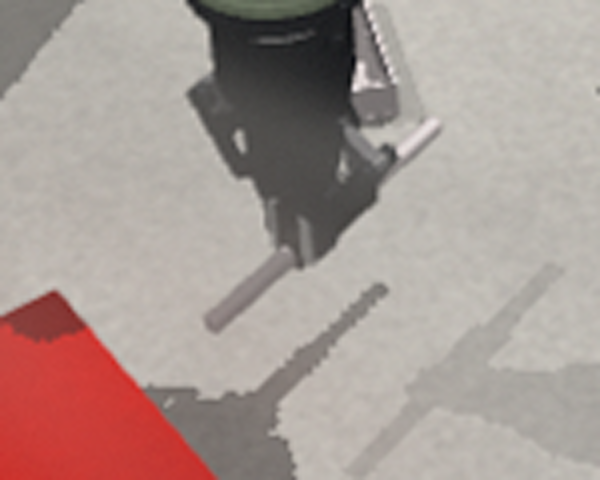

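```bash
python3 - <<'E'
from h import *
from scipy.optimize import least_squares
o=bot.observe();A=R.from_euler("xyz",o["tool_rot"])
obs=np.array([[220.5,336.5],[276.7,287.2]])
def f(v): # along-x mid offset, z offset, pitch
    d=np.array([np.cos(v[2]),0,np.sin(v[2])]);m=np.array([v[0],0,v[1]])
    return w2p("scene",o["position"]+A.apply([m-.1*d,m+.1*d]))
print(f([.02,-.006,0]))
r=least_squares(lambda v:(f(v)-obs).ravel(),[.02,-.006,0],x_scale=[.01,.01,.1]);print(r.x,r.fun)
E
```

```text
[[219.06812238 336.26659395]
 [275.86343037 285.63488938]]
[ 0.02355933 -0.00035938  0.01821307] [-0.1413815   0.0164501   0.18564334 -0.00614668]
```

The rod is level in the grip. Its middle sits about 21 mm forward of the tool, so the reach is about 120 mm. Next I'll stage it beside the stand.

{"method": "move_arm", "body": {
  "jaw": [255, 255, 255, 255, 255, 255, 255, 255],
  "dp": [
    [0.039, 0.041, 0],
    [0.039, 0.041, 0],
    [0.039, 0.041, 0],
    [0.039, 0.041, 0.01],
    [0.039, 0.041, 0.014],
    [0, 0, 0.014],
    [0, 0, 0],
    [0, 0, 0]
  ],
  "rotation": [
    [0, 0, -0.0019],
    [0, 0, 0],
    [0, 0, 0],
    [0, 0, 0],
    [0, 0, 0],
    [0, 0, 0],
    [0, 0, 0],
    [0, 0, 0]
  ]
}}

```text
clock: 7.25
position: [0.6672, -0.1388, 0.0698]
tool_rot: [3.141, 0.001, 1.89]
force: [-0.6, 0.5, -0.9]
grip_width: 0.0139
```

```bash
python3 - <<'E'
from h import *
s=np.load("s.npy")
go(S2W(s,[(.005,-.2,.071)])[0],s[2]+np.pi/2)
go(S2W(s,[(.005,-.1,.071)])[0],s[2]+np.pi/2)
E
```

```text
t 7.25 pos [ 0.6672 -0.1388  0.0698] rpy [3.1412e+00 6.0000e-04 1.8897e+00] F [-0.6  0.5 -0.9] w 0.0139
q [ 0.34  0.82 -0.36  1.54  0.35  0.85  0.17]
shift(units) now-frame [ 0.00192  0.0022  -0.0015 ]  target-frame [ 0.00193  0.00219 -0.0015 ]  rot [0.00014 0.0002  0.0016 ]
t 7.25 pos [ 0.6672 -0.1388  0.0698] rpy [3.1412e+00 6.0000e-04 1.8897e+00] F [-0.6  0.5 -0.9] w 0.0139
q [ 0.34  0.82 -0.36  1.54  0.35  0.85  0.17]
shift(units) now-frame [ 0.12691  0.00283 -0.00158]  target-frame [ 0.12693  0.00219 -0.0015 ]  rot [0.00014 0.0002  0.0016 ]
```

{"method": "move_arm", "body": {
  "jaw": [255, 255, 255, 255, 255, 255, 255],
  "dp": [
    [0.02, 0.0022, -0.0015],
    [0.025, 0, 0],
    [0.025, 0, 0],
    [0.03, 0, 0],
    [0.03, 0, 0],
    [0, 0, 0],
    [0, 0, 0]
  ],
  "rotation": [
    [0, 0, 0.0016],
    [0, 0, 0],
    [0, 0, 0],
    [0, 0, 0],
    [0, 0, 0],
    [0, 0, 0],
    [0, 0, 0]
  ]
}}

```text
clock: 8.12
position: [0.6367, -0.0378, 0.0703]
tool_rot: [3.142, 0.0, 1.886]
force: [0.5, -0.7, -1.4]
grip_width: 0.014
```

```bash
python3 - <<'E'
from h import *
s=np.load("s.npy")
go(S2W(s,[(.005,-.1,.071)])[0],s[2]+np.pi/2)
ims=[]
for n,b in dict(top=(220,150,320,280),scene=(310,200,440,330)).items():
    im=grab_frame(n);x0,y0,x1,y1=b;c=cv2.resize(im[y0:y1,x0:x1],None,fx=3,fy=3,interpolation=cv2.INTER_CUBIC)
    cv2.polylines(c,[((w2p(n,S2W(s,[(.005,-.18,.076),(.005,.02,.076)]))-[x0,y0])*3).astype(int)],False,(0,255,0),1)
    ims.append(c[:390])
cv2.imwrite("pics/i1.png",np.hstack(ims))
E
```

```text
t 8.12 pos [ 0.6367 -0.0378  0.0703] rpy [3.1415e+00 4.0000e-04 1.8858e+00] F [ 0.5 -0.7 -1.4] w 0.014
q [ 0.2   0.76 -0.36  1.67  0.35  0.78 -0.  ]
shift(units) now-frame [-0.00493 -0.00048 -0.00092]  target-frame [-0.00493 -0.00047 -0.00092]  rot [2.0e-05 1.3e-04 3.7e-04]
```

View pics/i1.png

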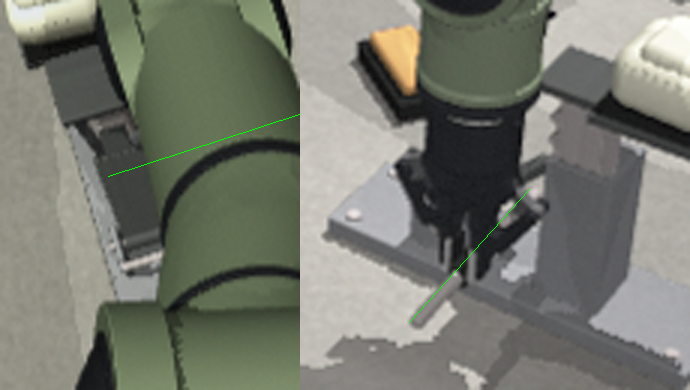

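Rod A is under the pawl with no contact force, and the green prediction line matches the rod's visible end at (415,322). Now I'll sweep an arc about the pivot.

{"method": "move_arm", "body": {
  "jaw": [255, 255, 255, 255, 255, 255, 255, 255, 255, 255],
  "dp": [
    [0, -0.0038, -0.0081],
    [0, -0.0038, -0.0081],
    [0, -0.0069, -0.0083],
    [0, -0.0079, -0.0073],
    [0, -0.0089, -0.0061],
    [0, -0.0095, -0.005],
    [0, -0.0101, -0.0036],
    [0, -0.0105, -0.0024],
    [0, -0.0143, -0.001],
    [0, -0.0143, 0.0016]
  ],
  "rotation": [
    [0, 0, 0],
    [0, 0, 0],
    [0, 0, 0],
    [0, 0, 0],
    [0, 0, 0],
    [0, 0, 0],
    [0, 0, 0],
    [0, 0, 0],
    [0, 0, 0],
    [0, 0, 0]
  ]
}}

```text
clock: 9.48
position: [0.5674, -0.0605, 0.1087]
tool_rot: [-3.141, 0.0, 1.885]
force: [0.5, 0.4, -0.6]
grip_width: 0.014
```

{"method": "move_arm", "body": {
  "jaw": [255, 255, 255, 255, 255],
  "dp": [
    [0, -0.011, 0.003],
    [0, -0.008, 0.003],
    [0, 0, 0],
    [0, 0, 0],
    [0, 0, 0]
  ],
  "rotation": [
    [0, 0, 0],
    [0, 0, 0],
    [0, 0, 0],
    [0, 0, 0],
    [0, 0, 0]
  ]
}}

```text
clock: 10.1
position: [0.5541, -0.0648, 0.104]
tool_rot: [3.141, -0.0, 1.886]
force: [0.4, 0.6, -2.7]
grip_width: 0.0139
```

```bash
python3 - <<'E'
from h import *
s=np.load("s.npy")
go(S2W(s,[(-.08,-.1,.105)])[0],s[2]+np.pi/2)
ims=[]
for n,b in dict(top=(220,150,320,280),scene=(310,200,440,330)).items():
    im=grab_frame(n);x0,y0,x1,y1=b;c=cv2.resize(im[y0:y1,x0:x1],None,fx=3,fy=3,interpolation=cv2.INTER_CUBIC)
    ims.append(c[:390])
cv2.imwrite("pics/i2.png",np.hstack(ims))
E
```

```text
t 10.1 pos [ 0.5541 -0.0648  0.104 ] rpy [ 3.1414e+00 -1.0000e-04  1.8855e+00] F [ 0.4  0.6 -2.7] w 0.0139
q [ 0.29  0.61 -0.39  1.87  0.33  0.73  0.03]
shift(units) now-frame [-0.00472  0.00193 -0.00131]  target-frame [-0.00472  0.00193 -0.00131]  rot [ 7.0e-05 -3.0e-05  2.7e-04]
```

View pics/i2.png

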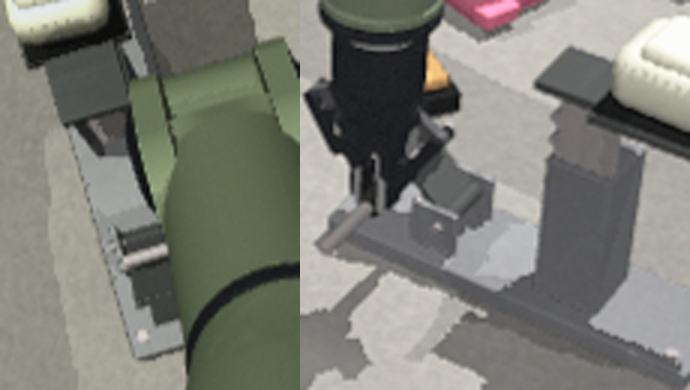

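The pawl has gone over and lies back towards the robot end (dark plate at (155,290) in the left crop), clear of the rod. I'll withdraw and lay the rod down.

{"method": "move_arm", "body": {
  "jaw": [255, 255, 255, 255, 255, 255, 255, 255, 255, 255],
  "dp": [
    [-0.02, 0, 0],
    [-0.04, 0, 0],
    [-0.045, 0, 0],
    [-0.045, 0, 0],
    [-0.045, 0, 0.03],
    [0, 0, 0.04],
    [0, 0, 0.03],
    [0, 0, 0.017],
    [0, 0, 0.006],
    [0, 0, 0]
  ],
  "rotation": [
    [0, 0, 0],
    [0, 0, 0],
    [0, 0, 0],
    [0, 0, 0],
    [0, 0, 0],
    [0, 0, 0],
    [0, 0, 0],
    [0, 0, 0],
    [0, 0, 0],
    [0, 0, 0]
  ]
}}

```text
clock: 11.45
position: [0.6023, -0.2135, 0.0059]
tool_rot: [3.141, 0.0, 1.885]
force: [-0.1, 0.4, -1.3]
grip_width: 0.0136
```

{"method": "move_arm", "body": {
  "jaw": [255, 255, 0, 0, 0, 0, 0, 0, 0, 0],
  "dp": [
    [0, 0, 0.0018],
    [0, 0, 0],
    [0, 0, 0],
    [0, 0, 0],
    [0, 0, 0],
    [0, 0, 0],
    [0, 0, 0],
    [0, 0, -0.02],
    [0, 0, -0.04],
    [0, 0, -0.04]
  ],
  "rotation": [
    [0, 0, 0],
    [0, 0, 0],
    [0, 0, 0],
    [0, 0, 0],
    [0, 0, 0],
    [0, 0, 0],
    [0, 0, 0],
    [0, 0, 0],
    [0, 0, 0],
    [0, 0, 0]
  ]
}}

```text
clock: 12.7
position: [0.6021, -0.2132, 0.0861]
tool_rot: [3.141, 0.0, 1.885]
force: [0.4, 0.1, 0.2]
grip_width: 0.0854
```

```bash
python3 - <<'E'
from h import *
s=np.load("s.npy")
go(S2W(s,[(.036,0,.29)])[0],s[2]+np.pi/2)
E
```

```text
t 12.7 pos [ 0.6021 -0.2132  0.0861] rpy [3.1412e+00 2.0000e-04 1.8854e+00] F [0.4 0.1 0.2] w 0.0854
q [ 0.49  0.74 -0.37  1.66  0.34  0.81  0.28]
shift(units) now-frame [ 0.31521  0.14739 -0.25491]  target-frame [ 0.31537  0.14704 -0.25492]  rot [1.3e-04 5.0e-05 2.5e-04]
```

{"method": "move_arm", "body": {
  "jaw": [255, 255, 255, 255, 255, 255, 255, 255, 255, 255],
  "dp": [
    [0, 0, -0.05],
    [0, 0, -0.06],
    [0, 0, -0.06],
    [0, 0, -0.06],
    [0.05, 0.023, -0.035],
    [0.055, 0.026, 0],
    [0.055, 0.026, 0],
    [0.055, 0.026, 0],
    [0.055, 0.025, 0],
    [0.045, 0.021, 0]
  ],
  "rotation": [
    [0, 0, 0],
    [0, 0, 0],
    [0, 0, 0],
    [0, 0, 0],
    [0, 0, 0],
    [0, 0, 0],
    [0, 0, 0],
    [0, 0, 0],
    [0, 0, 0],
    [0, 0, 0]
  ]
}}

```text
clock: 13.95
position: [0.6356, 0.0649, 0.2974]
tool_rot: [3.141, -0.0, 1.886]
force: [0.1, -0.3, 0.1]
grip_width: 0.0003
```

{"method": "move_arm", "body": {
  "jaw": [255, 255, 255],
  "dp": [
    [0, 0, 0],
    [0, 0, 0],
    [0, 0, 0]
  ],
  "rotation": [
    [0, 0, 0],
    [0, 0, 0],
    [0, 0, 0]
  ]
}}

```text
clock: 14.32
position: [0.6359, 0.0614, 0.2965]
tool_rot: [3.141, 0.001, 1.884]
force: [-0.5, -0.5, -0.5]
grip_width: -0.0
```

```bash
python3 - <<'E'
from h import *
s=np.load("s.npy")
go(S2W(s,[(.036,0,.24)])[0],s[2]+np.pi/2)
ims=[]
for n,b in dict(top=(210,100,310,280),scene=(300,150,480,330)).items():
    im=grab_frame(n);x0,y0,x1,y1=b;c=cv2.resize(im[y0:y1,x0:x1],None,fx=3,fy=3,interpolation=cv2.INTER_CUBIC)
    if n=="scene": cv2.circle(c,tuple(((w2p(n,S2W(s,[(.036,0,.231)]))[0]-[x0,y0])*3).astype(int)),3,(0,0,255),1)
    ims.append(c)
cv2.imwrite("pics/p1.png",np.hstack(ims)[:600])
E
```

```text
t 14.32 pos [0.6359 0.0614 0.2965] rpy [3.1414e+00 5.0000e-04 1.8837e+00] F [-0.5 -0.5 -0.5] w -0.0
q [ 0.13  0.52 -0.49  1.46  0.25  1.22 -0.08]
shift(units) now-frame [0.00194 0.00092 0.07063]  target-frame [0.0019  0.00093 0.07063]  rot [ 5.0e-05  1.7e-04 -3.0e-04]
```

View pics/p1.png

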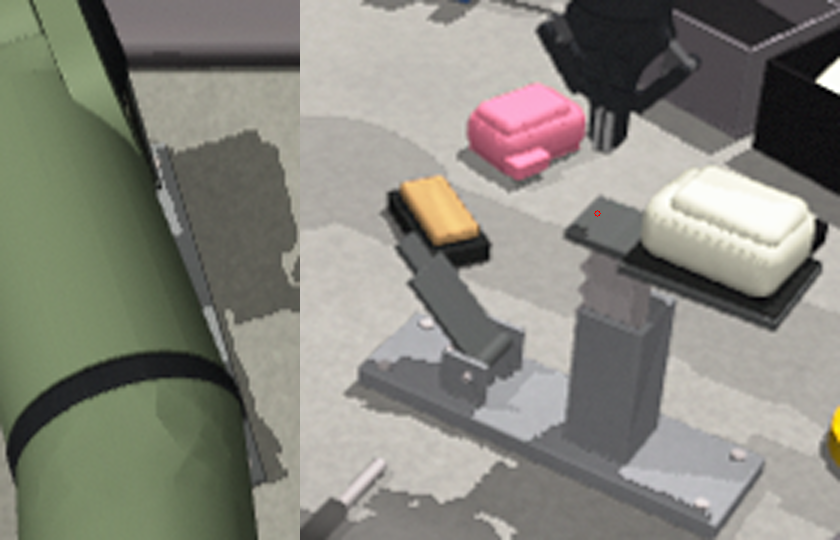

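The pawl lies fully back (430,300), the rod is on the bench (350,490), and the housing is untouched (730,230). The finger knuckles spread along the stand's x towards the housing, so I'll turn the tool 90° before pressing.

{"method": "move_arm", "body": {
  "jaw": [255, 255, 255, 255, 255, 255, 255, 255, 255, 255],
  "dp": [
    [0, 0, 0],
    [0, 0, 0],
    [0, 0, 0],
    [0, 0, 0],
    [0, 0, 0],
    [0, 0, 0],
    [0, 0, 0],
    [0, 0, 0],
    [0, 0, 0],
    [0, 0, 0]
  ],
  "rotation": [
    [0, 0, 0.0555],
    [0, 0, 0.0555],
    [0, 0, 0.0555],
    [0, 0, 0.0555],
    [0, 0, 0.0555],
    [0, 0, 0.0555],
    [0, 0, 0.0555],
    [0, 0, 0.0555],
    [0, 0, 0.0555],
    [0, 0, 0]
  ],
  "squeeze": 40
}}

```text
clock: 15.68
position: [0.6359, 0.0624, 0.2962]
tool_rot: [3.141, 0.0, 0.317]
force: [-0.5, 0.2, -0.3]
grip_width: -0.0
```

```bash
python3 - <<'E'
from h import *
s=np.load("s.npy")
go(S2W(s,[(.036,0,.24)])[0],s[2])
E
```

```text
t 15.68 pos [0.6359 0.0624 0.2962] rpy [3.1414 0.     0.3165] F [-0.5  0.2 -0.3] w -0.0
q [-0.1   0.49 -0.14  1.48  0.07  1.18 -1.5 ]
shift(units) now-frame [ 0.00054 -0.00069  0.07023]  target-frame [ 0.00054 -0.00067  0.07023]  rot [7.0e-05 0.0e+00 8.4e-04]
```

{"method": "move_arm", "body": {
  "jaw": [255, 255, 255, 255, 255, 255, 255, 255, 255, 255],
  "dp": [
    [0, -0.0007, 0.02],
    [0, 0, 0.025],
    [0, 0, 0.02],
    [0, 0, 0.006],
    [0, 0, 0.003],
    [0, 0, 0.003],
    [0, 0, 0.003],
    [0, 0, 0.003],
    [0, 0, 0.003],
    [0, 0, 0.003]
  ],
  "rotation": [
    [0, 0, 0],
    [0, 0, 0],
    [0, 0, 0],
    [0, 0, 0],
    [0, 0, 0],
    [0, 0, 0],
    [0, 0, 0],
    [0, 0, 0],
    [0, 0, 0],
    [0, 0, 0]
  ]
}}

```text
clock: 16.92
position: [0.6359, 0.0633, 0.2254]
tool_rot: [3.141, -0.001, 0.316]
force: [-1.9, -0.3, 5.8]
grip_width: 0.0002
```

{"method": "move_arm", "body": {
  "jaw": [255, 255, 255, 255, 255, 255],
  "dp": [
    [0, 0, 0.003],
    [0, 0, 0.003],
    [0, 0, 0.003],
    [0, 0, 0.003],
    [0, 0, 0.003],
    [0, 0, 0.003]
  ],
  "rotation": [
    [0, 0, 0],
    [0, 0, 0],
    [0, 0, 0],
    [0, 0, 0],
    [0, 0, 0],
    [0, 0, 0]
  ]
}}

```text
clock: 17.68
position: [0.6359, 0.0633, 0.2109]
tool_rot: [3.141, -0.001, 0.316]
force: [-1.8, 0.8, 5.8]
grip_width: 0.0
```

Contact is steady at about 6 N and the ram is moving down. I'll continue at the same pace.

{"method": "move_arm", "body": {
  "jaw": [255, 255, 255, 255, 255, 255, 255, 255, 255, 255],
  "dp": [
    [0, 0, 0.003],
    [0, 0, 0.003],
    [0, 0, 0.003],
    [0, 0, 0.003],
    [0, 0, 0.003],
    [0, 0, 0.003],
    [0, 0, 0.003],
    [0, 0, 0.003],
    [0, 0, 0.003],
    [0, 0, 0.002]
  ],
  "rotation": [
    [0, 0, 0],
    [0, 0, 0],
    [0, 0, 0],
    [0, 0, 0],
    [0, 0, 0],
    [0, 0, 0],
    [0, 0, 0],
    [0, 0, 0],
    [0, 0, 0],
    [0, 0, 0]
  ]
}}

```text
clock: 18.92
position: [0.6359, 0.0633, 0.1877]
tool_rot: [3.142, -0.001, 0.316]
force: [-1.8, 0.5, 5.6]
grip_width: -0.0002
```

{"method": "move_arm", "body": {
  "jaw": [255, 255, 255, 255],
  "dp": [
    [0, 0, 0.0015],
    [0, 0, 0.0015],
    [0, 0, 0.001],
    [0, 0, 0.001]
  ],
  "rotation": [
    [0, 0, 0],
    [0, 0, 0],
    [0, 0, 0],
    [0, 0, 0]
  ]
}}

```text
clock: 19.42
position: [0.6359, 0.0633, 0.1837]
tool_rot: [3.141, -0.001, 0.316]
force: [-1.7, -0.1, 6.1]
grip_width: -0.0001
```

{"method": "move_arm", "body": {
  "jaw": [255, 255, 255, 255],
  "dp": [
    [0, 0, 0.001],
    [0, 0, 0.001],
    [0, 0, 0.001],
    [0, 0, 0.0008]
  ],
  "rotation": [
    [0, 0, 0],
    [0, 0, 0],
    [0, 0, 0],
    [0, 0, 0]
  ]
}}

```text
clock: 19.92
position: [0.6359, 0.0633, 0.1807]
tool_rot: [3.141, -0.001, 0.316]
force: [-1.0, 0.6, 5.1]
grip_width: 0.0001
```

{"method": "move_arm", "body": {
  "jaw": [255, 255],
  "dp": [
    [0, 0, 0.0006],
    [0, 0, 0.0006]
  ],
  "rotation": [
    [0, 0, 0],
    [0, 0, 0]
  ]
}}

```text
clock: 20.18
position: [0.6359, 0.0633, 0.18]
tool_rot: [3.141, -0.001, 0.316]
force: [-4.2, -1.0, 14.3]
grip_width: 0.0002
```

{"method": "move_arm", "body": {
  "jaw": [255, 255],
  "dp": [
    [0, 0, 0.0003],
    [0, 0, 0]
  ],
  "rotation": [
    [0, 0, 0],
    [0, 0, 0]
  ]
}}

```text
clock: 20.42
position: [0.636, 0.0633, 0.1801]
tool_rot: [3.141, -0.001, 0.316]
force: [-4.6, -0.1, 11.9]
grip_width: 0.0
```

{"method": "move_arm", "body": {
  "jaw": [255, 255, 255, 255, 255, 255, 255, 255],
  "dp": [
    [0, 0, -0.004],
    [0, 0, -0.02],
    [0, 0, -0.04],
    [0, 0, -0.05],
    [-0.05, 0, -0.04],
    [-0.06, 0, -0.02],
    [-0.06, 0, 0],
    [0, 0, 0]
  ],
  "rotation": [
    [0, 0, 0],
    [0, 0, 0],
    [0, 0, 0],
    [0, 0, 0],
    [0, 0, 0],
    [0, 0, 0],
    [0, 0, 0],
    [0, 0, 0]
  ]
}}

```text
clock: 21.42
position: [0.5045, 0.0198, 0.3201]
tool_rot: [3.141, -0.001, 0.315]
force: [0.1, 0.2, 0.9]
grip_width: -0.0001
```

```bash
python3 - <<'E'
from h import *
s=np.load("s.npy");print(bot.observe()["position"],bot.observe()["force"])
im=grab_frame("scene")
for h,c in((0,(0,255,0)),):
    q=w2p("scene",S2W(s,[(.02,.03,.18),(.075,.03,.18),(.075,-.03,.18),(.02,-.03,.18)]))
    f=cv2.resize(im[150:400,180:500],None,fx=2.5,fy=2.5,interpolation=cv2.INTER_CUBIC)[:600]
    cv2.polylines(f,[((q-[179.5,149.5])*2.5).astype(int)],True,c,1)
cv2.imwrite("pics/e1.png",f)
E
```

```text
[0.50451181 0.01982314 0.32006281] [0.10268168 0.20466176 0.85079451]
```

View pics/e1.png

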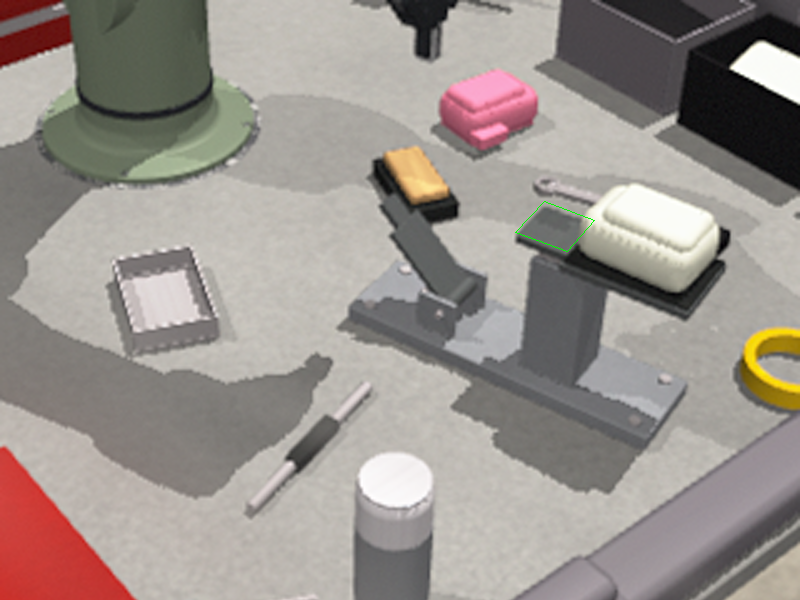

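The saddle matches the fully-down outline at (555,225). The pawl lies back at (425,240), the rod is on the bench at (310,445), and the housing and spanner are in place. The robot is touching nothing, so I'll hand in.

```bash
python3 -c "
from workcell import workorder
print(workorder.job_done())"
```

```text
the job is handed in; nothing more can be done
None
```

The job is done and handed in at about 21.5 s of the 64 s allowed; the hand-in reports no verdict.

- **Rod and pawl:** I picked up the rod nearest the base (0.64 m, against 0.73 m for its look-alike). With it I swept the pawl up from underneath and past upright, and it dropped back by itself with the hand clear of it. Then I laid the rod on the bench.
- **Saddle:** I pressed the lip with closed fingers at about 24 mm/s, slowing near the end. Force held steady at about 6 N until it rose to 14 N at a height of 0.180 m, which is fully down. I then lifted clear.
- **Last checks:** The final picture shows the saddle matching its fully-down outline and the pawl lying back. The housing still rides on its pad, the rod lies flat on the bench, and the spanner looks untouched. I judged those by eye only, and no check failed or disagreed.

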